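# Preset the shaker's rack clamp to its gauge mark

### The arm

A 6-joint arm with a two-finger parallel gripper is mounted at the origin on the work surface. World frame = base frame: x ahead of the robot, y to its left, z up, the work surface at z = 0. Lengths are in m, angles in rad, forces in N, time in s.
With the tool pointing down it reaches from about 0.35 to 0.85 m from the base axis. Payload 8.1 kg.
Tool frame: the origin (TCP) lies on the mounting face of the last link; the fingertips stand 186 mm ahead of it and the grasp point (between the pads) lies 167 mm ahead of it; y points along the fingers, x is the direction in which the jaws open and shut, and the axes are right-handed (so a half turn about y gives the same grasp; the last joint's range is limited). The gripper opens to 93 mm and grips with 3 to 60 N. Pads are 15 mm wide; open, the fingers measure 128 mm over their backs; the gripper's body (75 mm by 188 mm) begins 65 mm behind the grasp point.
Start: joints at [1.155, 0.13, 1.488, -0, 1.523, -0.085], TCP at [0.195, 0.567, 0.405] pointing down, gripper open.
Joint ranges: [-2.96, 2.96], [-0.89, 2.26], [0.02, 2.5], [-1.34, 4.48], [0, 2.73], [-2.66, 2.66]. Speed limits (rad/s): [2.39, 2.39, 2.79, 3.14, 3.14, 3.14].

### API

Orientations are given as a rotation vector (axis times angle).
In Python, from plant import robot, imaging gives the robot as it stands.
- The arm moves only by the shell command python3 -m inch 'ROWS' [OPENING] [FORCE]. ROWS is JSON, a list of rows, each an object of numbers: "x", "y", "z": the shift along the tool's x, y, z in mm; "twist": the turn about the tool's y in rad. In form: [{"x": .., "y": .., "z": .., "twist": ..}, ...]. A call has 1 to 12 rows; each row shifts and turns the commanded pose from where the row before left it, along the tool's axes as they then stand; what a row does not reach is not made up. A row lasts 1/10 s, in which the tool goes at most 50 mm and 8.59 degrees, less where a joint would pass 70% of its speed; a pose out of reach is approached as far as the arm can. A call with a gripper value outside its range is refused whole. OPENING is the gripper command: -1 is shut, 1 is fully open, values between are in proportion, set as the call begins (- or left out, the last holds). The fingers move at their own pace and stop on an object; FORCE is the grip in N (left out, the last holds). Time passes only in rows, so rows that do not move let the fingers close. It gives the time, the measured TCP pose, the force and the opening at its end, in the units of the state.
- robot.read_state(): the state, without advancing time (a new reading comes with each control period).
- imaging.read_camera(name): name is "side" or "top" or "wrist"; returns a dict with "color" (480x640x3 uint8, red, green, blue), "depth" (480x640 float32, m along the optical axis (not along the pixel's ray), 0 where there is no reading), "fx", "fy", "cx", "cy" (pixels), "k1" (the pictures are not rectified: a ray, as slopes to the right and down, at radius r is drawn at 1 + k1 r^2 times it, then the intrinsics apply), "rvec" (rotation vector, rad) and "tvec" (3), from world to camera coordinates, as OpenCV has them; the wrist camera has in their place "tool_from_camera" (4x4, takes a point from camera to tool coordinates, whose origin is the TCP and whose axes are the tool frame's). Camera axes: x right, y down, z forward; pixel columns grow to the right and rows downward; lengths in m; the calibration is good to about 2 mm. A picture is of the moment at which its call begins: read the wrist's pose just before it.
- robot.close_job(): hands the job in, once; it reports no verdict.
The state is a dict: "t": time; "q": joint angles; "dq": joint speeds; "joint_torque": joint torques, N m; "tool_pos": TCP position; "orientation": TCP orientation; "force": force on the tool from outside, world axes, zero at the start; "wrist_torque": the same for the moment, N m; "opening": finger opening in m.
Only numpy, scipy, OpenCV 4.12 (cv2) and the standard library are available. Lean on these libraries where they do the work, as an engineer would, in place of code of your own. Each camera call takes 0.05 s, during which the arm holds its last target.

### The job

Set the plate shaker's clamp for the next rack: lay a fingertip on the knurled wheel and roll its top away from the front panel, stroke by stroke, until the clamp bar's black pointer lines up with the black line on the gauge clip, then take the hand away. Move the bar only by means of the wheel, never by touching the bar itself, and leave all the other labware where it stands.

Things in the scene. Friction and masses are not known exactly. Their poses are not given: they have to be found in the camera images.
- shaker: white bench plate shaker fixed to the table, 280 mm deep (its x, -160 to +120 mm) by 270 mm wide, flat deck 50 mm above the table, blue key panel at the front. Origin at table height; x points from front panel to back (away from the robot, give or take its yaw), y left, z up. A fixed aluminium fence (top 72 mm above the table) stands across the deck at x = +75 mm; the clamp bar slides in front of it.
- wheel: knurled steel adjuster wheel at the left of the deck, 62 mm over its 24 ribs (each about 2 mm proud), 18 mm wide, its level axle along the shaker's y. Origin at its centre on the axle, 60 mm above the table, at x = 0, y = 107 mm in the shaker's frame; its frame turns with it. Grey cheeks at both sides reach only 70 mm above the table, so its top is free.
- wheel_top (a point): fixed point at the top of the wheel, 91 mm above the table and straight above the axle. The wheel needs about 1.5 N along the rim to turn and stays where it is left. Rolling its top towards the shaker's +x (away from the front panel) moves the clamp bar the same way, 0.4 mm for each mm of rim travel (12 mm per radian); rolling it back opens the gap again.
- bar: clamp bar across the deck, 165 mm long, 10 mm thick, top 72 mm above the table. It slides along the shaker's x towards the fixed fence, driven only by the wheel. Origin at deck height under the line of its pointer, at the shaker's y = 0.
- pointer (a point): tip of the bar's black pointer, a blade 4 mm wide that sticks out of the bar's left end towards the gauge rail; the point lies on the middle of the blade's width, 55 mm to the left (shaker y) of the bar's origin and 67 mm above the table
- mark (a point): gauge mark: the black line, 6 mm wide, across the white clip (30 x 20 x 8 mm) on the gauge rail between the bar and the wheel; the point is the right-hand end of the line's middle, 66 mm above the table. Its axes are parallel to the shaker's. At the start the pointer stands 18 to 56 mm short of it, on the front panel's side.
- wellplate: moulded well plate, 85 x 127 x 14 mm, lying on the table to the right of the shaker; origin at the centre of its underside
- tipbox: blue box with a clear lid, 85 x 120 x 59 mm, on the table to the left of the shaker; origin at the centre of its underside
- tuberack: grey rack of small capped tubes, 60 x 100 x 56 mm, on the table to the left of the shaker; origin at the centre of its underside
- vial: small amber jar, 28 mm wide and 45 mm high, standing on the shaker's deck behind the fixed fence; origin at the centre of its underside
- reagent: amber bottle, 68 mm wide and 130 mm high, on the table beyond the shaker; origin at the centre of its underside
- beaker: open glass, 66 mm wide and 85 mm high, on the table beyond the shaker; origin at the centre of its underside
- dishes: stack of three round dishes, 92 mm wide and 45 mm high, on the table to the right of the shaker; origin at the centre of its underside

How it is judged:
On the way:
1. a fingertip is on the knurled wheel (contact force between the fingers and wheel above 0.5 N), for 0.1 s.
At the end, for the whole second after the job is handed in: the pointer stands within 4 mm of the middle of the gauge line, measured along the bar's travel, with bar and wheel at rest (x of pointer in the frame of mark between -0.004 and 0.004 m and linear speed of bar below 0.003 m/s and angular speed of wheel below 0.1 rad/s); the robot touches nothing.
It fails at once if the robot touches the clamp bar (contact force between any of the fingers, the arm and bar above 1 N).
It fails at once if any other labware is pushed, lifted or carried more than 15 mm from its place (distance of any of wellplate, tipbox, tuberack, vial, reagent, beaker, dishes from where it was at the start of the episode above 0.015 m).
It also fails if it takes over 64 s, if anything falls off the work surface, if the arm or the gripper's body presses on something with over 40 N, if the wrist force passes 120 N, or if a joint passes its speed limit or range.

## Working session

There is one attempt and no reset: what is moved stays moved. The work goes in short steps, Python scripts to look and compute and a shell command to move; the robot and the scene stay as the last step left them, time stands still between calls to the robot, and variables do not carry over. Pictures are saved under pics/ and viewed, and the job is handed in when it is done.

```bash
mkdir -p pics; ls
cat > h.py <<'E'
import numpy as np, cv2
from scipy.spatial.transform import Rotation as R
from plant import robot, imaging
def grab(n):
    s=robot.read_state(); c=imaging.read_camera(n)
    if 'rvec' in c:
        Rm=R.from_rotvec(np.ravel(c['rvec'])).as_matrix(); t=np.ravel(c['tvec'])
        T=np.eye(4); T[:3,:3]=Rm.T; T[:3,3]=-Rm.T@t
    else:
        B=np.eye(4);B[:3,:3]=R.from_rotvec(s['orientation']).as_matrix();B[:3,3]=s['tool_pos']
        T=B@np.array(c['tool_from_camera'])
    c['T']=T; c['s']=s
    return c
def ray(c,u,v):
    K=np.array([[c['fx'],0,c['cx']],[0,c['fy'],c['cy']],[0,0,1]])
    p=cv2.undistortPoints(np.array([[[u,v]]],float),K,np.array([c['k1'],0,0,0.]))[0,0]
    return c['T'][:3,3], c['T'][:3,:3]@np.array([p[0],p[1],1])
def atz(c,u,v,z):
    o,d=ray(c,u,v); return o+d*(z-o[2])/d[2]
def dep(c,u,v):
    o,d=ray(c,u,v); return o+d*c['depth'][int(v),int(u)]
def proj(c,P):
    Ti=np.linalg.inv(c['T']); 
    K=np.array([[c['fx'],0,c['cx']],[0,c['fy'],c['cy']],[0,0,1]])
    return cv2.projectPoints(np.array(P,float).reshape(-1,1,3),cv2.Rodrigues(Ti[:3,:3])[0],Ti[:3,3],K,np.array([c['k1'],0,0,0.]))[0][:,0]
def save(c,n): cv2.imwrite('pics/'+n,c['color'][:,:,::-1])
E
python3 - <<'E'
from h import *
import pickle
for n in ['side','top','wrist']:
    c=grab(n); save(c,n+'0.png'); pickle.dump(c,open(n+'0.pkl','wb')); print(n,c['T'].round(3).tolist(),c['fx'],c['k1'])
print(c['s'])
E
```

```text
pics
side [[0.855, -0.291, 0.43, 0.214], [-0.519, -0.515, 0.683, -0.61], [0.023, -0.806, -0.591, 0.628], [0.0, 0.0, 0.0, 1.0]] 508.8640509067642 -0.09191284071396896
top [[0.021, -0.993, 0.112, 0.494], [-1.0, -0.022, -0.004, 0.037], [0.007, -0.112, -0.994, 1.222], [0.0, 0.0, 0.0, 1.0]] 490.94537602478806 -0.10142923492526092
wrist [[0.326, 0.904, 0.278, 0.116], [0.945, -0.311, -0.097, 0.595], [-0.001, 0.295, -0.956, 0.383], [0.0, 0.0, 0.0, 1.0]] 378.47591448355234 -0.06826155500918304
{'t': 0.1, 'q': array([ 1.15461434e+00,  1.31086923e-01,  1.48913649e+00, -1.16944858e-06,
        1.52302324e+00, -8.54447331e-02]), 'dq': array([ 0.00097766, -0.00104191, -0.00172696,  0.00037393,  0.00088361,
       -0.00044126]), 'joint_torque': array([ 9.43715204e-04, -5.61338460e+01, -4.93098843e+01,  7.70005421e-02,
        2.91327696e-02, -9.55129735e-05]), 'tool_pos': array([0.19476722, 0.567296  , 0.40380995]), 'orientation': array([-1.34857184, -0.96114093,  0.96349703]), 'force': array([-0.91553845,  0.97932887, -0.02789653]), 'wrist_torque': array([ 0.02306288, -0.04759766,  0.00563336]), 'opening': 0.0932904573139364}
```

View pics/top0.png

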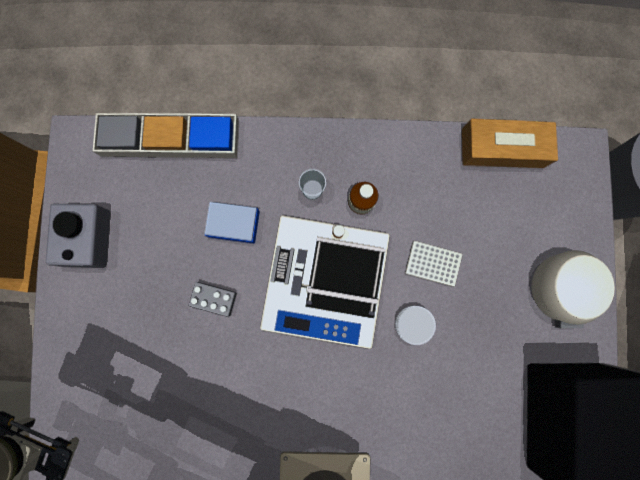

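View pics/side0.png

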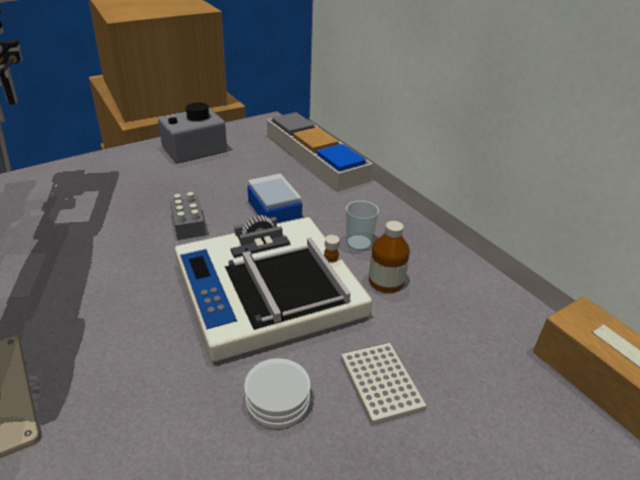

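View pics/wrist0.png

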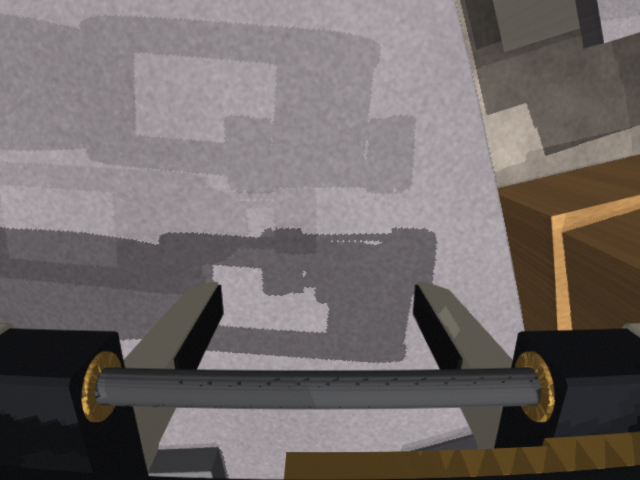

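Run:
```python
from h import *
s=robot.read_state();print(R.from_rotvec(s['orientation']).as_matrix().round(3))
```

```text
[[ 0.325 -0.001 -0.946]
 [ 0.946 -0.001  0.325]
 [-0.001 -1.     0.   ]]
```

Run:
```python
import cv2
a=cv2.imread('pics/top0.png')[205:355,250:400]
cv2.imwrite('pics/topc.png',cv2.resize(a,(600,600),interpolation=cv2.INTER_CUBIC))
a=cv2.imread('pics/side0.png')[205:355,170:370]
cv2.imwrite('pics/sidec.png',cv2.resize(a,(800,600),interpolation=cv2.INTER_CUBIC))
```

```text
(no output)
```

View pics/topc.png

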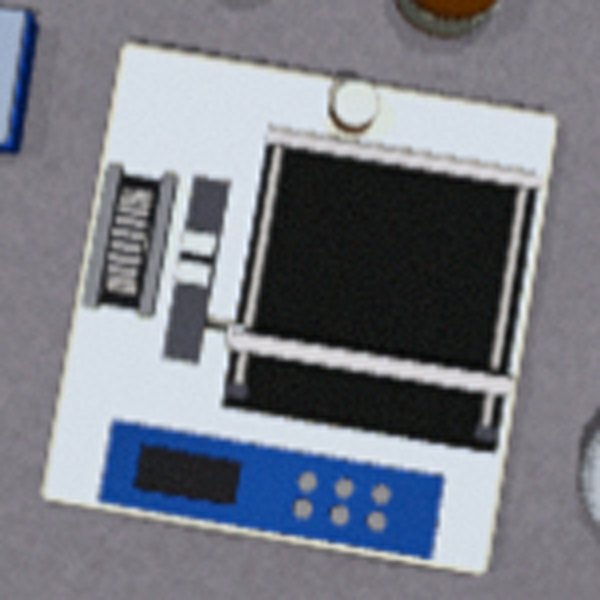

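View pics/sidec.png

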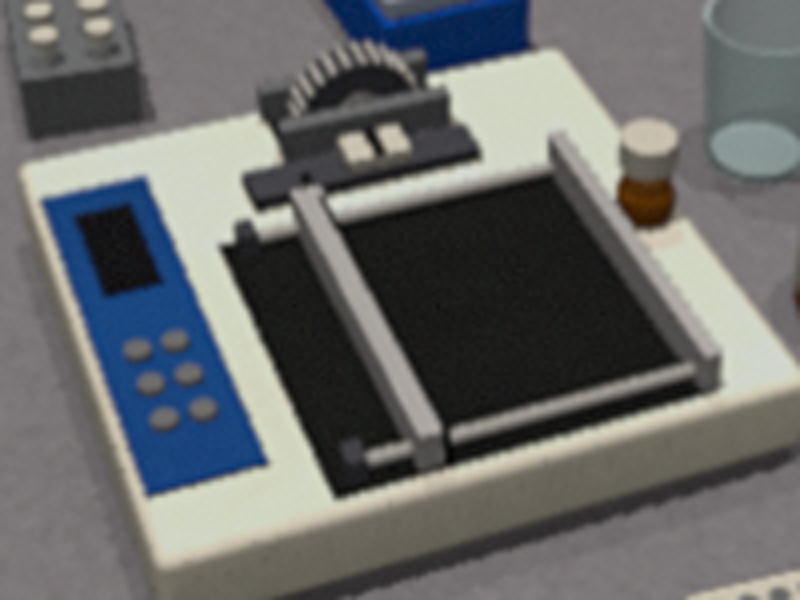

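The top view shows the shaker's deck corners at about (281,216), (389,234), (372,348), (261,329). The pointer is near (302,286) and the clip line near (299,269).

```bash
cat >> h.py <<'E'
def sk():
    return np.load('S.npy')
def S2W(p):
    x,y,yaw=sk(); p=np.atleast_2d(np.array(p,float)); c,s=np.cos(yaw),np.sin(yaw)
    return np.c_[x+c*p[:,0]-s*p[:,1], y+s*p[:,0]+c*p[:,1], p[:,2]]
def W2S(p):
    x,y,yaw=sk(); p=np.atleast_2d(np.array(p,float)); c,s=np.cos(yaw),np.sin(yaw)
    d=p[:,:2]-[x,y]
    return np.c_[c*d[:,0]+s*d[:,1], -s*d[:,0]+c*d[:,1], p[:,2]]
E
python3 - <<'E'
from h import *
import pickle
from scipy.optimize import least_squares
c=pickle.load(open('top0.pkl','rb')); f=lambda u,v:(u/4+250-.375,v/4+205-.375)
px=[f(124,43),f(556,117),f(487,573),f(44,500)]
W=np.array([atz(c,u,v,.049) for u,v in px]); M=np.array([[.12,.135],[.12,-.135],[-.16,-.135],[-.16,.135]])
def res(p):
    cc,s=np.cos(p[2]),np.sin(p[2]); return (M@np.array([[cc,s],[-s,cc]])+p[:2]-W[:,:2]).ravel()
r=least_squares(res,[.5,0,0]); print(r.x,(r.fun*1e3).round(1)); np.save('S.npy',r.x)
for n,p,z in [('wheelL..',(97,290),.06),('mark',f(196,258),.066),('mark2',f(213,259),.066),('ptr',f(212,324),.067)]:
    if n=='wheelL..': p=f(130,242); z=.08
    print(n,W2S(atz(c,*p,z)).round(4),W2S(dep(c,*p)).round(4))
print('wheel top',S2W([[0,.107,.091],[0,.107,.06]]))
s=pickle.load(open('side0.pkl','rb'))
g=lambda u,v:(u/4+170-.375,v/4+205-.375)
for n,p,z in [('mark',g(378,142),.066),('ptr',g(308,182),.067),('barTopL',g(305,192),.072),('wheeltop',g(345,45),.091)]:
    print('side',n,W2S(atz(s,*p,z)).round(4),W2S(dep(s,*p)).round(4))
# overlay side
im=s['color'][:,:,::-1].copy()
for P in S2W([[.12,.135,.05],[.12,-.135,.05],[-.16,-.135,.05],[-.16,.135,.05],[0,.107,.091],[0,.116,.091],[0,.098,.091]]):
    q=proj(s,P)[0]; cv2.circle(im,(int(q[0]*1),int(q[1])),1,(0,0,255),-1)
cv2.imwrite('pics/so.png',cv2.resize(im[205:355,170:370],(800,600)))
E
```

```text
[ 0.54402979  0.0031747  -0.14394352] [ 1.7  2.2  2.3 -3.1 -2.7 -1.8 -1.3  2.7]
wheelL.. [[-0.0008  0.1061  0.08  ]] [[-0.001   0.1057  0.086 ]]
mark [[-0.003   0.0672  0.066 ]] [[-0.003   0.0672  0.0661]]
mark2 [[-0.0019  0.0572  0.066 ]] [[-0.0021  0.0571  0.0696]]
ptr [[-0.0396  0.0514  0.067 ]] [[-0.0394  0.0517  0.0524]]
wheel top [[0.55937861 0.1090681  0.091     ]
 [0.55937861 0.1090681  0.06      ]]
side mark [[0.0006 0.0687 0.066 ]] [[0.0016 0.0718 0.0636]]
side ptr [[-0.0393  0.0503  0.067 ]] [[-0.039   0.0514  0.0661]]
side barTopL [[-0.0446  0.0375  0.072 ]] [[-0.0393  0.0564  0.0569]]
side wheeltop [[0.001  0.1152 0.091 ]] [[ 0.0421  0.2472 -0.0011]]
```

View pics/so.png

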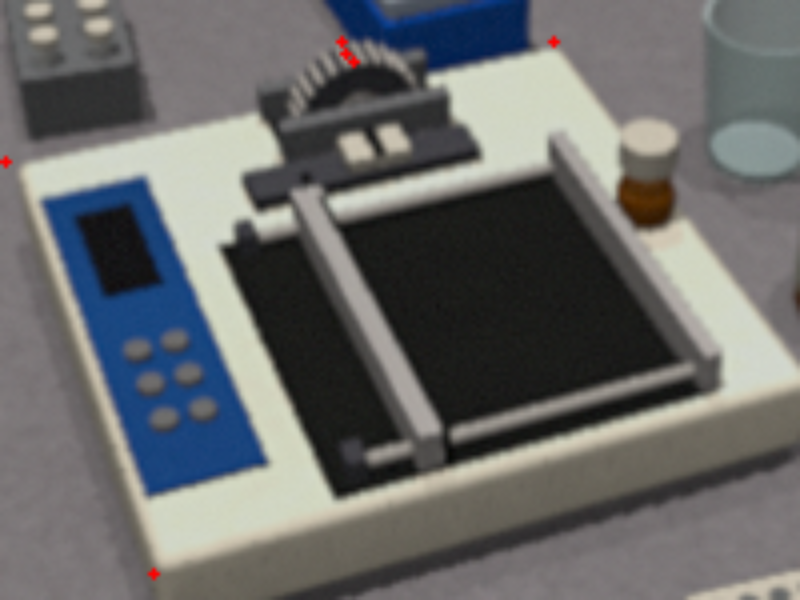

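Gap measured at 37–39 mm, so about 95 mm of rim travel. The wheel projects where it should. I'll shut the fingers and align the tool with the shaker.

```bash
python3 -m inch '[{"twist":-0.094},{"twist":-0.094},{},{}]' -1 20
cat > where.py <<'E'
from h import *
import sys
s=robot.read_state(); M=R.from_rotvec(s['orientation']).as_matrix()
tip=s['tool_pos']+.186*M[:,1]; wt=S2W([0,.107,.091])[0]
print('t',s['t'],'tip in shaker mm rel wheeltop',((W2S(tip)[0]-[0,.107,.091])*1e3).round(1),'yaw err',round(np.arctan2(M[1,0],M[0,0])-np.pi/2-sk()[2],4),'down',M[:,1].round(3),'F',s['force'].round(1),'op',s['opening'])
print('tool-frame mm to start pt', (M.T@(S2W([-.022,.107,.12])[0]-tip)*1e3).round(1))
E
python3 where.py
```

```text
t 0.15 tip in shaker mm rel wheeltop [-426.6  401.   126.9] yaw err -0.1869 down [-0.001 -0.001 -1.   ] F [-0.3  0.  -0.6] op 0.09301887147276552
tool-frame mm to start pt [-318.7   98.3 -472.1]$[0]: bad value
```

```bash
python3 -m inch '[{"x":0,"y":0,"z":0,"twist":-0.094},{"x":0,"y":0,"z":0,"twist":-0.094},{"x":0,"y":0,"z":0,"twist":0},{"x":0,"y":0,"z":0,"twist":0}]' -1 20; python3 where.py
```

```text
t: 0.55
tool_pos: [0.1948, 0.5674, 0.4045]
orientation: [-1.275, -1.101, 1.102]
force: [0.2, 0.1, -0.0]
opening: 0.0657
t 0.55 tip in shaker mm rel wheeltop [-426.6  401.3  127.5] yaw err -0.0016 down [-0. -0. -1.] F [ 0.2  0.1 -0. ] op 0.0656784240807929
tool-frame mm to start pt [-400.6   98.6 -405.2]
```

```bash
python3 -m inch '[{"x":-20,"y":0,"z":-20,"twist":0},{"x":-30,"y":0,"z":-30,"twist":0},{"x":-30,"y":0,"z":-30,"twist":0},{"x":-30,"y":0,"z":-30,"twist":0},{"x":-30,"y":0,"z":-30,"twist":0},{"x":-30,"y":0,"z":-30,"twist":0},{"x":-30,"y":0,"z":-30,"twist":0},{"x":-30,"y":0,"z":-30,"twist":0},{"x":-30,"y":0,"z":-30,"twist":0},{"x":-30,"y":0,"z":-30,"twist":0},{"x":-30,"y":0,"z":-30,"twist":0},{"x":0,"y":0,"z":0,"twist":0}]'; python3 where.py
```

```text
t: 1.75
tool_pos: [0.4682, 0.2015, 0.4047]
orientation: [-1.278, -1.098, 1.098]
force: [-0.6, -0.3, -0.1]
opening: 0.0004
t 1.75 tip in shaker mm rel wheeltop [-103.2   78.2  127.7] yaw err -0.0063 down [ 0.001 -0.001 -1.   ] F [-0.6 -0.3 -0.1] op 0.00040938839013908196
tool-frame mm to start pt [-77.5  98.9 -81.6]
```

```bash
python3 -m inch '[{"x":-20,"y":0,"z":-20,"twist":-0.006},{"x":-20,"y":0,"z":-20,"twist":0},{"x":-20,"y":0,"z":-20,"twist":0},{"x":-17,"y":20,"z":-21,"twist":0},{"x":0,"y":20,"z":0,"twist":0},{"x":0,"y":20,"z":0,"twist":0},{"x":0,"y":20,"z":0,"twist":0},{"x":0,"y":0,"z":0,"twist":0},{"x":0,"y":0,"z":0,"twist":0}]'; python3 where.py
python3 - <<'E'
from h import *
for n in ['side','wrist']:
    c=grab(n); save(c,n+'1.png')
cv2.imwrite('pics/side1c.png',cv2.resize(cv2.imread('pics/side1.png')[155:305,170:370],(800,600)))
E
```

```text
t: 2.65
tool_pos: [0.5354, 0.1182, 0.3248]
orientation: [-1.27, -1.107, 1.108]
force: [-0.0, -1.0, 1.1]
opening: 0.0006
t 2.65 tip in shaker mm rel wheeltop [-25.2   5.6  47.8] yaw err 0.0065 down [-0.001  0.    -1.   ] F [-0.  -1.   1.1] op 0.0005578316553603067
tool-frame mm to start pt [-5.6 18.8 -3.2]
```

View pics/side1c.png

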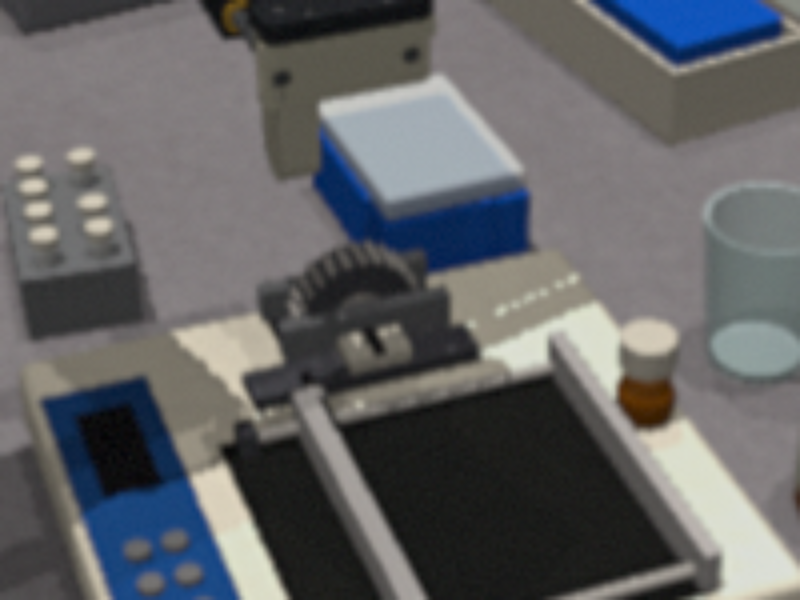

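View pics/wrist1.png

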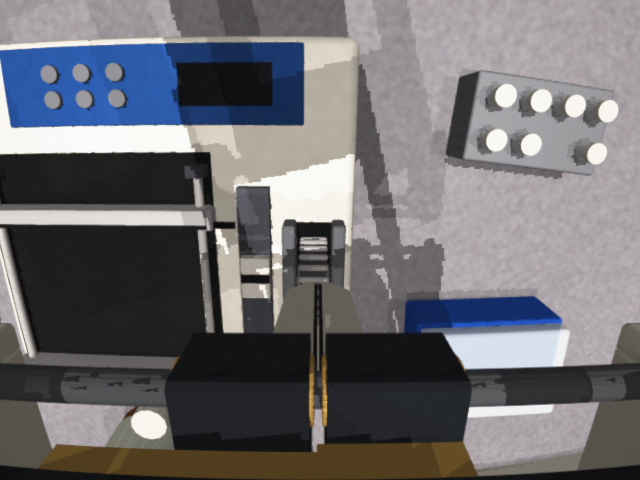

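Run:
```python
from h import *
import pickle
s=robot.read_state(); M=R.from_rotvec(s['orientation']).as_matrix()
c=pickle.load(open('side0.pkl','rb'));
tip=s['tool_pos']+.186*M[:,1]
print(tip,proj(c,[tip,tip+.0075*M[:,2],tip-.0075*M[:,2],tip+.0175*M[:,0],tip-.0175*M[:,0]]).round())
cc=grab('side'); 
for p in [(241,190),(238,180),(260,175)]: print(p,W2S(dep(cc,*p)))
cv2.imwrite('pics/side2c.png',cv2.resize(cc['color'][100:250,170:370,::-1],(800,600)))
```

```text
[0.53642982 0.11822832 0.14029824] [[242. 197.]
 [238. 198.]
 [246. 196.]
 [239. 192.]
 [245. 202.]]
(241, 190) [[-0.03010812  0.09754847  0.16444593]]
(238, 180) [[-0.05375242  0.02675061  0.22727757]]
(260, 175) [[-0.01655888  0.02846689  0.22792661]]
```

View pics/side2c.png

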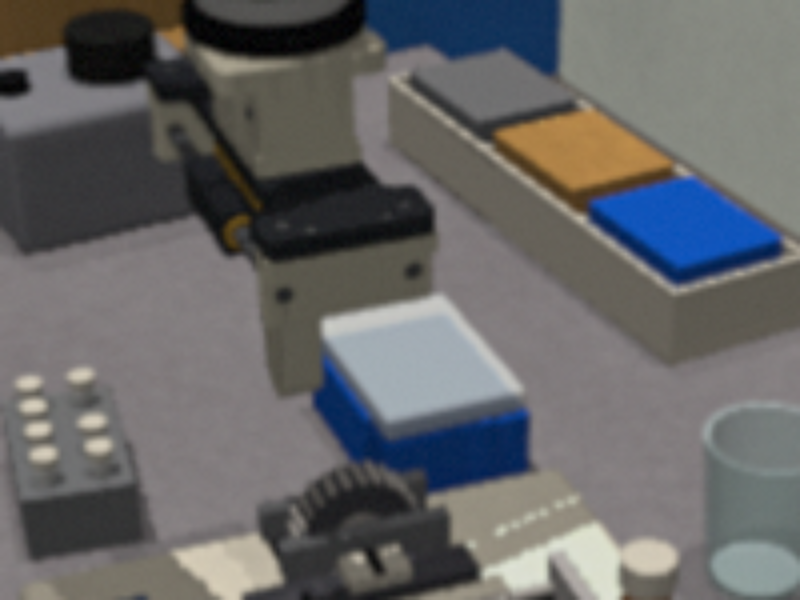

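```bash
python3 -m inch '[{"x":-5.5,"y":10,"z":2,"twist":-0.006},{"x":0,"y":15,"z":0,"twist":0},{"x":0,"y":10,"z":0,"twist":0},{"x":0,"y":5,"z":0,"twist":0},{"x":0,"y":0,"z":0,"twist":0},{"x":0,"y":0,"z":0,"twist":0}]'; python3 where.py
```

```text
t: 3.4
tool_pos: [0.533, 0.1126, 0.2846]
orientation: [-1.268, -1.112, 1.113]
force: [0.2, 0.2, 0.9]
opening: 0.0004
t 3.4 tip in shaker mm rel wheeltop [-26.7  -0.3   7.6] yaw err 0.0131 down [-0. -0. -1.] F [0.2 0.2 0.9] op 0.000371510817574056
tool-frame mm to start pt [  0.2 -21.4  -4.7]
```

```bash
python3 -m inch '[{"x":0,"y":5,"z":0,"twist":0.013},{"x":0,"y":5,"z":0,"twist":0},{"x":0,"y":1,"z":0,"twist":0},{"x":0,"y":0,"z":0,"twist":0},{"x":0,"y":0,"z":-3,"twist":0},{"x":0,"y":0,"z":-2,"twist":0},{"x":0,"y":0,"z":-1,"twist":0}]'; python3 where.py
```

```text
t: 4.1
tool_pos: [0.539, 0.1118, 0.274]
orientation: [-1.273, -1.102, 1.103]
force: [-3.0, 1.0, 3.5]
opening: 0.0003
t 4.1 tip in shaker mm rel wheeltop [-20.6  -0.3  -3. ] yaw err 0.0002 down [-0.  0. -1.] F [-3.   1.   3.5] op 0.00031437809017198645
tool-frame mm to start pt [  0.3 -32.    1.4]
```

```bash
python3 -m inch '[{"x":0,"y":-0.8,"z":-3,"twist":0},{"x":0,"y":-0.6,"z":-3,"twist":0},{"x":0,"y":-0.5,"z":-3,"twist":0},{"x":0,"y":-0.2,"z":-3,"twist":0}]'; python3 where.py
```

```text
t: 4.5
tool_pos: [0.5514, 0.11, 0.2765]
orientation: [-1.275, -1.104, 1.102]
force: [-2.4, 0.2, 8.4]
opening: 0.0007
t 4.5 tip in shaker mm rel wheeltop [-7.8 -0.2 -0.5] yaw err 0.0001 down [ 0.001  0.    -1.   ] F [-2.4  0.2  8.4] op 0.000720520059395699
tool-frame mm to start pt [  0.2 -29.5  14.1]
```

Good contact, about 8 N normal with a tangential load on the rim. I'll continue the stroke.

```bash
python3 -m inch '[{"x":0,"y":0,"z":-4,"twist":0},{"x":0,"y":0,"z":-4,"twist":0},{"x":0,"y":0,"z":-4,"twist":0},{"x":0,"y":0,"z":-4,"twist":0},{"x":0,"y":0.4,"z":-4,"twist":0}]'; python3 where.py;  python3 -m inch '[{"x":0,"y":0.8,"z":-4,"twist":0},{"x":0,"y":1.3,"z":-4,"twist":0},{"x":0,"y":1.9,"z":-4,"twist":0}]'; python3 where.py
cat > look.py <<'E'
from h import *
import sys
n=sys.argv[1]
c=grab('side');cv2.imwrite(f'pics/s{n}.png',cv2.resize(c['color'][205:355,170:370,::-1],(800,600),interpolation=cv2.INTER_CUBIC))
c=grab('top');cv2.imwrite(f'pics/t{n}.png',cv2.resize(c['color'][205:355,250:400,::-1],(600,600),interpolation=cv2.INTER_CUBIC))
E
python3 look.py a
```

```text
t: 5.0
tool_pos: [0.5715, 0.107, 0.2765]
orientation: [-1.276, -1.104, 1.101]
force: [0.3, -1.5, 5.8]
opening: 0.0004
t 5.0 tip in shaker mm rel wheeltop [12.8 -0.3 -0.5] yaw err -0.0 down [ 0.002 -0.    -1.   ] F [ 0.3 -1.5  5.8] op 0.0004472734209190001
tool-frame mm to start pt [  0.3 -29.5  34.7]
t: 5.3
tool_pos: [0.5832, 0.1053, 0.2719]
orientation: [-1.275, -1.104, 1.102]
force: [-0.1, -1.1, 4.9]
opening: 0.0005
t 5.3 tip in shaker mm rel wheeltop [24.5 -0.3 -5.1] yaw err 0.0001 down [ 0.002 -0.    -1.   ] F [-0.1 -1.1  4.9] op 0.0004711967972224895
tool-frame mm to start pt [  0.3 -34.2  46.4]
```

View pics/sa.png

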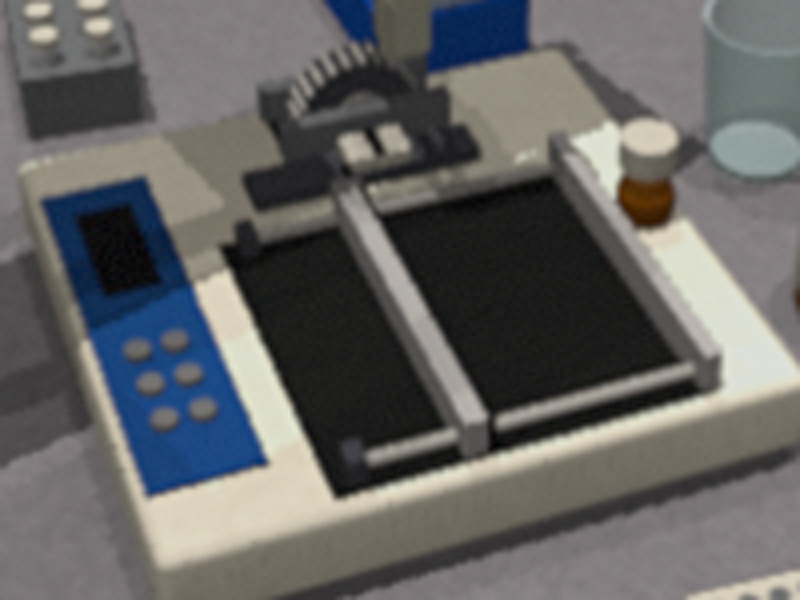

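The bar has moved forward: its near end went from (428,455) to (475,448) in the crop.

```bash
python3 - <<'E'
from h import *
import pickle
s=pickle.load(open('side0.pkl','rb'))
g=lambda u,v:(u/4+170-.375,v/4+205-.375)
for n,p,z in [('old near end',(427,437),.072),('new near end',(475,425),.072),('old left',(305,192),.072),('new left',(343,183),.072),('new ptr',(346,173),.067),('mark',(378,142),.066)]:
    print(n,(W2S(atz(s,*g(*p),z))[0]*1e3).round(1))
E
python3 -m inch '[{"x":0,"y":1.5,"z":-4,"twist":0},{"x":0,"y":-1,"z":-4,"twist":0},{"x":0,"y":-10,"z":-2,"twist":0},{"x":0,"y":-10,"z":8,"twist":0},{"x":0,"y":0,"z":20,"twist":0},{"x":0,"y":0,"z":20,"twist":0},{"x":0,"y":0,"z":12,"twist":0},{"x":0,"y":0,"z":0,"twist":0},{"x":0,"y":0,"z":0,"twist":0}]'; python3 where.py
```

```text
old near end [ -47.9 -125.9   72. ]
new near end [ -28.3 -126.6   72. ]
old left [-44.6  37.5  72. ]
new left [-26.8  37.6  72. ]
new ptr [-21.2  50.4  67. ]
mark [ 0.6 68.7 66. ]
t: 6.3
tool_pos: [0.533, 0.1127, 0.2919]
orientation: [-1.274, -1.104, 1.102]
force: [-1.0, -0.9, 0.2]
opening: 0.0007
t 6.3 tip in shaker mm rel wheeltop [-26.4  -0.1  14.9] yaw err 0.0005 down [ 0.001  0.    -1.   ] F [-1.  -0.9  0.2] op 0.0007043075624047337
tool-frame mm to start pt [  0.1 -14.1  -4.4]
```

```bash
python3 -m inch '[{"x":0,"y":8,"z":0.6,"twist":0},{"x":0,"y":6,"z":0,"twist":0},{"x":0,"y":4,"z":0,"twist":0},{"x":0,"y":0,"z":0,"twist":0},{"x":0,"y":0,"z":-3,"twist":0},{"x":0,"y":0,"z":-2,"twist":0},{"x":0,"y":0,"z":-1,"twist":0}]'; python3 where.py
python3 -m inch '[{"x":0,"y":-0.8,"z":-3,"twist":0},{"x":0,"y":-0.6,"z":-3,"twist":0},{"x":0,"y":-0.5,"z":-3,"twist":0},{"x":0,"y":-0.2,"z":-3,"twist":0}]'; python3 where.py
```

```text
t: 7.0
tool_pos: [0.5385, 0.1118, 0.2736]
orientation: [-1.274, -1.102, 1.103]
force: [-5.1, -0.2, 6.6]
opening: 0.0005
t 7.0 tip in shaker mm rel wheeltop [-21.1  -0.3  -3.4] yaw err 0.0002 down [-0. -0. -1.] F [-5.1 -0.2  6.6] op 0.00045880325546925613
tool-frame mm to start pt [  0.3 -32.4   0.9]
t: 7.4
tool_pos: [0.5511, 0.1099, 0.2767]
orientation: [-1.276, -1.104, 1.101]
force: [-1.9, -0.6, 5.3]
opening: 0.0004
t 7.4 tip in shaker mm rel wheeltop [-7.9 -0.3 -0.3] yaw err 0.0001 down [ 0.003 -0.    -1.   ] F [-1.9 -0.6  5.3] op 0.00042515242554387345
tool-frame mm to start pt [  0.3 -29.4  14. ]
```

```bash
python3 -m inch '[{"x":0,"y":0.1,"z":-4,"twist":0},{"x":0,"y":0.1,"z":-4,"twist":0},{"x":0,"y":0,"z":-4,"twist":0},{"x":0,"y":0,"z":-4,"twist":0},{"x":0,"y":0.4,"z":-4,"twist":0},{"x":0,"y":0.8,"z":-4,"twist":0},{"x":0,"y":1.0,"z":-3,"twist":0},{"x":0,"y":0,"z":0,"twist":0}]'; python3 where.py; python3 look.py b
```

```text
t: 8.2
tool_pos: [0.5785, 0.1059, 0.2744]
orientation: [-1.277, -1.106, 1.1]
force: [2.8, -2.6, 5.5]
opening: 0.0001
t 8.2 tip in shaker mm rel wheeltop [20.2 -0.3 -2.6] yaw err -0.0001 down [ 0.004 -0.    -1.   ] F [ 2.8 -2.6  5.5] op 7.630051277998239e-05
tool-frame mm to start pt [  0.3 -31.7  42. ]
```

View pics/sb.png

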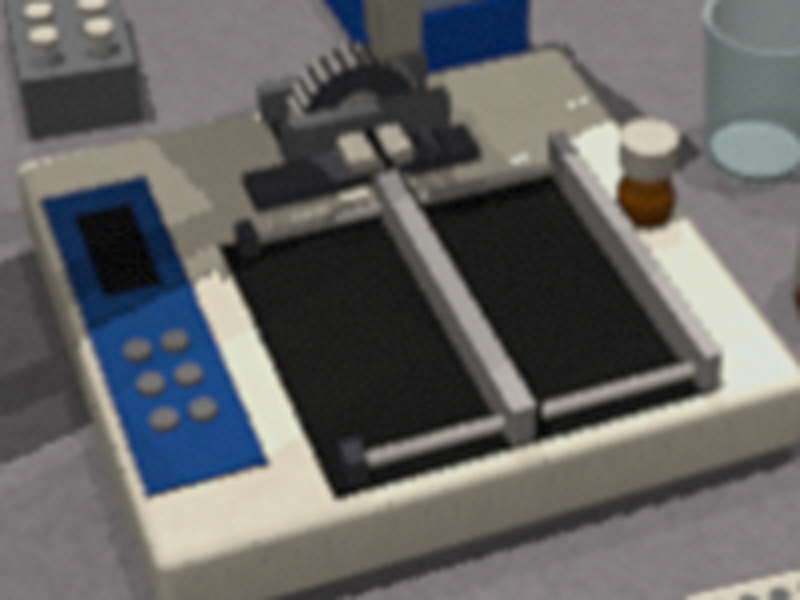

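The pointer now seems to reach the line at crop (380,155). I'll take the hand off and measure closely.

```bash
python3 -m inch '[{"x":0,"y":-1.5,"z":-3,"twist":0},{"x":0,"y":-3,"z":-5,"twist":0},{"x":0,"y":-10,"z":-2,"twist":0},{"x":0,"y":-15,"z":0,"twist":0},{"x":0,"y":-20,"z":0,"twist":0},{"x":20,"y":-20,"z":30,"twist":0},{"x":20,"y":-20,"z":30,"twist":0},{"x":20,"y":0,"z":30,"twist":0},{"x":20,"y":0,"z":30,"twist":0},{"x":20,"y":0,"z":0,"twist":0},{"x":0,"y":0,"z":0,"twist":0},{"x":0,"y":0,"z":0,"twist":0}]'; python3 where.py; python3 look.py c
python3 - <<'E'
from h import *
import pickle
for n in ['top','wrist','side']:
    c=grab(n); save(c,n+'3.png'); pickle.dump(c,open(n+'3.pkl','wb'))
    q=proj(c,S2W([0,.065,.066]))[0]; print(n,q); x,y=int(q[0]),int(q[1])
    a=c['color'][max(0,y-30):y+30,max(0,x-40):x+40,::-1]; print(max(0,x-40),max(0,y-30))
    if a.size: cv2.imwrite(f'pics/{n}3c.png',cv2.resize(a,None,fx=8,fy=8,interpolation=cv2.INTER_CUBIC))
E
```

```text
t: 9.5
tool_pos: [0.4824, 0.2212, 0.3632]
orientation: [-1.274, -1.104, 1.103]
force: [0.4, -0.5, 0.1]
opening: 0.0005
t 9.5 tip in shaker mm rel wheeltop [-92.1  99.9  86.2] yaw err 0.0013 down [ 0.001  0.    -1.   ] F [ 0.4 -0.5  0.1] op 0.0004825036583594393
tool-frame mm to start pt [-100.    57.2  -69.9]
top [299.74846923 268.03458119]
259 238
wrist [151.18110865 338.68691366]
111 308
side [264.51657556 241.31115729]
224 211
```

View pics/wrist3.png

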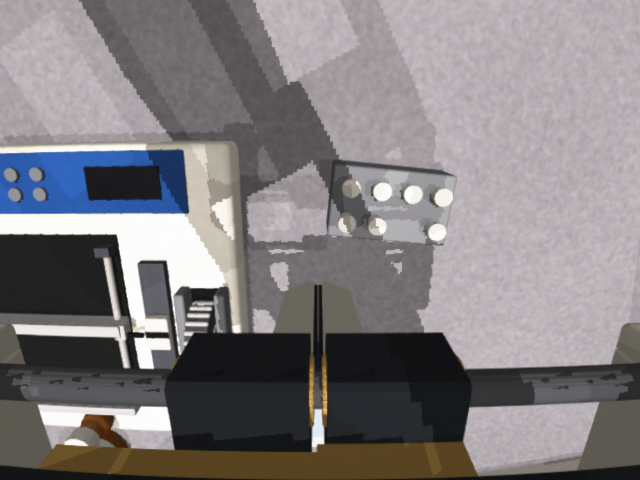

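View pics/side3c.png

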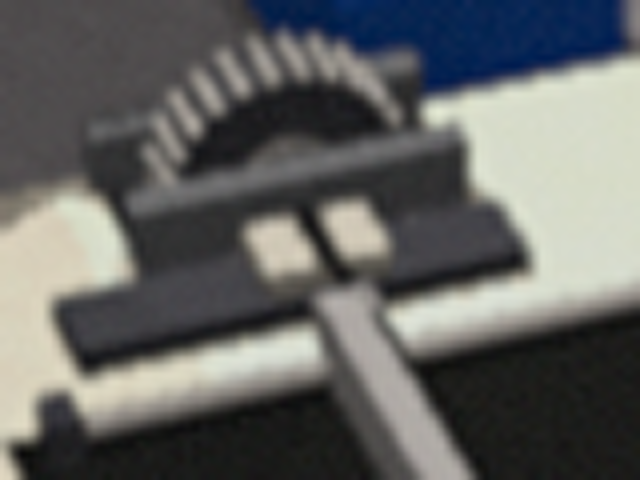

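View pics/top3c.png

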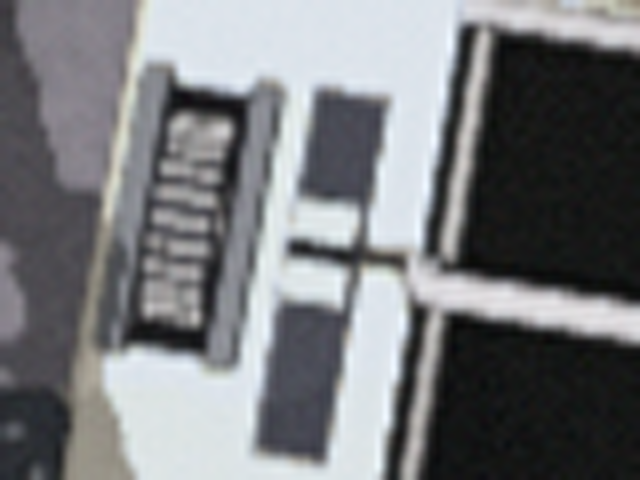

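Run:
```python
from h import *
import pickle
c=pickle.load(open('top3.pkl','rb')); g=lambda u,v:(u/8+259-.44,v/8+238-.44)
for n,p,z in [('lineL',(295,247),.066),('lineR',(345,253),.066),('ptr',(385,258),.067)]: print(n,(W2S(atz(c,*g(*p),z))[0]*1e3).round(1))
c=pickle.load(open('top3.pkl','rb'))['color'].astype(int)
# column profiles: darkest centroid
im=c.sum(2)
for u in range(294,312):
    col=im[262:278,u]; 
    print(u,col.tolist())
c=pickle.load(open('side3.pkl','rb')); g=lambda u,v:(u/8+224-.44,v/8+211-.44)
for n,p in [('line far',(310,212)),('line near',(338,265))]: print('side',n,(W2S(atz(c,*g(*p),.066))[0]*1e3).round(1))
w=pickle.load(open('wrist3.pkl','rb'));cv2.imwrite('pics/w3c.png',cv2.resize(w['color'][250:400,80:250,::-1],None,fx=4,fy=4,interpolation=cv2.INTER_CUBIC))
```

```text
lineL [-2.6 74.9 66. ]
lineR [-1.9 60.1 66. ]
ptr [-1.5 48.2 67. ]
294 [679, 684, 673, 682, 681, 646, 562, 536, 563, 628, 663, 676, 608, 454, 301, 256]
295 [649, 621, 606, 602, 648, 556, 249, 243, 519, 671, 677, 684, 648, 480, 250, 229]
296 [454, 613, 669, 668, 681, 547, 192, 163, 495, 684, 678, 680, 681, 544, 254, 228]
297 [376, 598, 685, 679, 682, 563, 230, 132, 482, 686, 682, 682, 680, 554, 248, 229]
298 [313, 549, 678, 680, 682, 623, 403, 154, 402, 629, 681, 683, 682, 552, 272, 220]
299 [245, 503, 681, 681, 680, 639, 428, 145, 373, 609, 684, 684, 686, 581, 347, 231]
300 [214, 495, 683, 683, 682, 688, 531, 163, 279, 575, 689, 691, 687, 623, 422, 252]
301 [247, 505, 682, 684, 685, 687, 545, 158, 171, 508, 685, 687, 677, 647, 494, 252]
302 [252, 443, 635, 686, 683, 678, 548, 204, 136, 372, 493, 421, 357, 333, 297, 290]
303 [239, 393, 586, 640, 571, 443, 285, 164, 169, 267, 305, 357, 474, 546, 592, 669]
304 [228, 271, 336, 362, 333, 323, 288, 202, 239, 489, 632, 665, 672, 677, 678, 690]
305 [390, 497, 616, 661, 666, 657, 569, 294, 207, 502, 687, 693, 685, 690, 683, 685]
306 [678, 679, 684, 686, 693, 693, 632, 385, 203, 509, 682, 688, 684, 683, 689, 684]
307 [686, 684, 686, 683, 686, 684, 637, 416, 189, 467, 670, 686, 680, 684, 683, 684]
308 [683, 684, 681, 686, 686, 687, 622, 416, 172, 344, 583, 673, 690, 689, 679, 691]
309 [685, 682, 678, 683, 685, 686, 625, 446, 280, 311, 480, 537, 599, 613, 623, 679]
310 [679, 680, 691, 690, 692, 689, 634, 558, 592, 621, 628, 579, 476, 355, 271, 263]
311 [692, 697, 692, 690, 692, 691, 631, 521, 502, 580, 646, 659, 637, 491, 183, 80]
side line far [ 0.6 79.1 66. ]
side line near [-0.2 57.2 66. ]
```

View pics/w3c.png

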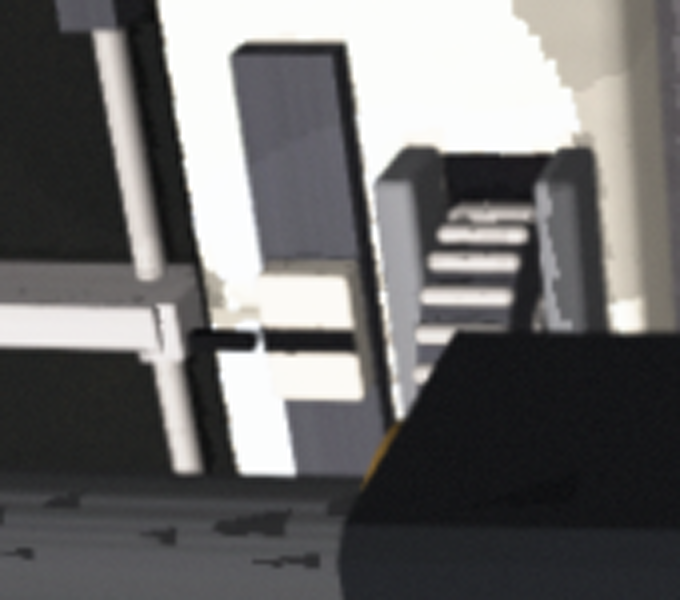

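The pointer and line agree to about 1 mm in the top view: the line's x is -1.9 to -2.6 mm and the pointer's is -1.5 mm. In the wrist view they run straight into each other at crop (225,339) and (310,341). The hand is clear.

```bash
python3 -c "
from plant import robot
s=robot.read_state();print(s['t'],s['force'],abs(s['dq']).max());robot.close_job()"
```

```text
9.75 [-0.17236541 -0.390596    0.99364706] 0.0028994118645839463
the job is handed in; nothing more can be done
```

The clamp is set and the job is handed in, at about 9.8 s of the 64 s. I rolled the wheel's top away from the front panel in two strokes with the shut fingertips, closing the 37–39 mm gap, and then took the hand clear.

- **Alignment:** in the top camera the pointer is at x = -1.5 mm and the gauge line at -1.9 to -2.6 mm, so they are about 1 mm apart against the 4 mm allowed. The wrist view shows the two running straight into each other.
- **Camera offset:** the side camera reads the line itself 2–3 mm further back than the top camera. That is about the size of the calibration error, and it doesn't affect the comparison of pointer and line within one picture.
- **Contact:** the reaction on the tool was about 5–9 N on the wheel during the strokes. After I withdrew it was about 1 N or less, the sensor's noise level.
- **Bar and labware:** the fingers worked only at the wheel and never came near the bar. The labware in the last views looked unmoved, but I did not measure each piece.

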